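# Fit the duct sleeve to the bench dust extractor

### The job

Fit the blue duct sleeve to the square port of the small dust extractor: first take the slim orange box off the extractor's tray and put it down flat on the bench, lay the blue sleeve in the tray short of the port and let go of it, then push it along the tray onto the port until it is fully home against the collar. Leave the grey sleeve, the thread spool, the white jar and the brown carton where they are.

Things in the scene. Friction and masses are not known exactly. Their poses are not given: they have to be found in the camera images.
- extractor: Small grey bench dust extractor, fixed to the bench at a place and yaw that vary. Origin on the bench (z = 0) under the front face of the collar, a dark square plate; local z up. Housing: 130 mm wide (local x), local y 0 to +101 mm, 117 mm high. The port and tray run from the collar along local -y.
- spigot_root (a point): Where the spigot (port) meets the collar, on the spigot's axis, 36 mm above the bench; axes as the extractor's. The spigot, 44 x 44 mm outside and square, sticks out 50 mm along -y, the last 10 mm bevelled. A sleeve that is fully home has its centre 60 mm from here along -y.
- tray_mid (a point): Middle of the tray's floor, 8 mm above the bench, 125 mm from the collar; axes as the extractor's. The tray is straight along y, 250 mm long, open at its far (-y) end, base plate 100 mm wide. Guide rails 60 mm apart inside, flared at the top, 82 mm over all, tops 24 mm above the bench.
- cheeks (a point): Point on the spigot's axis 31 mm from the collar; axes as the extractor's. Beside the spigot the tray's sides are upright cheeks 61 mm apart inside, 48 mm above the bench, from the collar to 62 mm out; flared lead-ins (up to 84 mm over all) reach to 78 mm out.
- blue_sleeve: Blue plastic square-tube sleeve, open at both ends, 120 mm long (local y), 56 x 56 mm outside, bore 48 x 48 mm, about 0.15 kg, loose, lying on the bench at any yaw. Both ends alike. Origin at the centre of its underside, local z up. Lying in the tray its underside is 8 mm above the bench, and the bore is then in line with the spigot; it slides with little force.
- blue_sleeve_centre (a point): Centre of the blue sleeve, 28 mm above its underside; axes as the sleeve's.
- slim_box_centre (a point): Centre of the slim orange carton, 52 mm (local x) x 140 mm (local y) x 23 mm (z), 0.12 kg, loose; it starts lying flat across the rails of the tray, its centre about 35 mm above the bench.
- slim_box: The same slim orange carton; origin at the centre of its underside.
- grey_sleeve: Grey sleeve of the same outside size (120 mm along local y, 56 x 56 mm) but with a 36 mm bore, too narrow for the port; loose, on the bench, to be left alone (it and the blue one swap places). Origin at the centre of its underside.
- spool: Spool of red thread, 40 mm diameter, 36 mm high, standing about 9 mm from one side face of the blue sleeve, nearer one end, so that a finger does not fit between them there; to be left alone. Origin at the centre of its underside.
- screw_jar: White screw jar, 64 mm diameter, 66 mm high, loose, to be left alone. Origin at the centre of its underside.
- carton: Brown carton, 102 mm (local x) x 140 mm (local y), 71 mm high, loose, to be left alone. Origin at the centre of its underside.
- bench_mid (a point): Point on the wooden bench's top. This bench reaches from x = 0.29 to 0.86 and y = -0.21 to 0.56; a second one, 1 mm higher, begins at y = -0.25. Two yellow parts bins, 72 mm high, fixed, stand at the back between y = 0.0 and 0.34 and beyond x = 0.72; a spray bottle in the back left corner and a roll of clear tape in the front left corner (x below 0.39, y above 0.45) are fixed too.
There are look-alikes about, which are no part of the job. Of the things shaped like the blue_sleeve, the blue one is meant.

How it is judged (in metres and radians):
On the way, in this order (a step that is already met when the one before it is completed fails the run):
1. the slim orange box lies flat on the bench, off the tray, let go (height (world z) of slim_box_centre between 0.005 and 0.016 m and angle between slim_box_centre's own z axis and vertical below 0.1 rad and linear speed of slim_box below 0.02 m/s and contact force between the fingers and slim_box below 0.1 N), for 0.2 s.
2. the blue sleeve lies in the tray, short of the port, let go and at rest (x of blue_sleeve_centre in the frame of spigot_root between -0.004 and 0.004 m and z of blue_sleeve_centre in the frame of spigot_root between -0.004 and 0.004 m and angle between the y axis of blue_sleeve and the y axis of extractor, either way round below 0.05 rad and y of blue_sleeve_centre in the frame of spigot_root between -0.22 and -0.112 m and contact force between the fingers and blue_sleeve below 0.1 N and linear speed of blue_sleeve below 0.01 m/s), for 0.2 s.
3. the blue sleeve is home on the port against the collar (x of blue_sleeve_centre in the frame of spigot_root between -0.004 and 0.004 m and z of blue_sleeve_centre in the frame of spigot_root between -0.004 and 0.004 m and angle between the y axis of blue_sleeve and the y axis of extractor, either way round below 0.05 rad and y of blue_sleeve_centre in the frame of spigot_root above -0.063 m), for 0.2 s.
At the end, for the whole second after the job is handed in: The blue sleeve is on the port with at most 3 mm of gap to the collar, straight in the tray (4 mm, 0.05 rad), let go and at rest; the slim orange box lies flat on the bench, off the tray, let go and at rest (all of step 1 and all of step 3 and contact force between the fingers and blue_sleeve below 0.1 N and linear speed of blue_sleeve below 0.01 m/s); the robot touches nothing.
It fails at once if the grey sleeve is shifted by more than 30 mm (distance of grey_sleeve from where it was at the start of the episode above 0.03 m).
It fails at once if the red thread spool is shifted by more than 30 mm (distance of spool from where it was at the start of the episode above 0.03 m).
It fails at once if the white screw jar is shifted by more than 30 mm (distance of screw_jar from where it was at the start of the episode above 0.03 m).
It fails at once if the brown carton is shifted by more than 30 mm (distance of carton from where it was at the start of the episode above 0.03 m).
It also fails if it takes over 72 s, if anything falls off the work surface, if the arm or the gripper's body presses on something with over 40 N, if the wrist force passes 120 N, or if a joint passes its speed limit or range.

### The arm

A 6-joint arm with a two-finger parallel gripper is mounted at the origin on a cart in front of the work surface, level with it; the furniture and walls round the work are solid. World frame = base frame: x ahead of the robot, y to its left, z up, the work surface at z = 0. Lengths are in mm, angles in rad, forces in N, time in s.
With the tool pointing down it reaches from about 275 to 975 mm from the base axis. Payload 8.4 kg.
Tool frame: the origin (TCP) lies midway between the tips of the shut fingers; the grasp point (between the pads) lies 19 mm behind it; z points along the fingers, y is the direction in which the jaws open and shut (so a half turn about z gives the same grasp; the last joint's range is limited). The gripper opens to 92 mm and grips with 3 to 60 N. Pads are 20 mm wide; open, the fingers measure 128 mm over their backs; the gripper's body (75 mm by 189 mm) begins 69 mm behind the grasp point.
Start: joints at [1.306, 0.353, 1.633, -0, 1.155, -0.002], TCP at [162.364, 603.544, 214.583] pointing down, gripper open.
Joint ranges: [-2.63, 2.63], [-0.92, 2.1], [0.06, 2.66], [-1.3, 4.44], [0, 2.69], [-3.02, 3.02]. Speed limits (rad/s): [2.22, 2.22, 2.79, 3.14, 3.14, 3.14].

### API

Orientations are given as a 3x3 rotation matrix whose columns are the frame's x, y, z axes.
In Python, from rig import r, get_image gives the robot as it stands.
- The arm moves only by the tool apply_moves, never from a script. Its argument "targets" is a list that holds one entry, the list of rows, each a list of 6 numbers: the shift along the tool's x, y, z in mm, then the turn, a rotation vector about the tool's x, y, z in degrees. In form: [[[dx, dy, dz, rx, ry, rz], ...]]. A call has 1 to 5 rows; each row shifts and turns the pose as measured when the row begins, along the tool's axes as they then stand; what a row does not reach is not made up. A row lasts 1/10 s, in which the tool goes at most 50 mm and 8.59 degrees, less where a joint would pass 70% of its speed; a pose out of reach is approached as far as the arm can. A call with a gripper value outside its range is refused whole. "claw" is the opening in per cent of the stroke, from 0 (shut) to 100 (fully open), set as the call begins (left out, the last holds). The fingers move at their own pace and stop on an object; "grip_force" is the grip in N (left out, the last holds). Time passes only in rows, so rows that do not move let the fingers close. It gives the time, the measured TCP pose, the force and the opening at its end, in the units of the state.
- r.get_obs(): the state, without advancing time (a new reading comes with each control period).
- get_image(name): name is "side" or "top" or "wrist"; returns a dict with "image" (384x512x3 uint8, blue, green, red), "camera_matrix" (3x3 intrinsics, pixels), "eye" and "orientation" of the camera in the world. Camera axes: x right, y down, z forward; pixel columns grow to the right and rows downward; lengths in mm; the calibration is good to about 2 mm. The wrist camera is an equidistant fisheye: a pixel r from the principal point sees the ray r / f radians off the axis. A picture is of the moment at which its call begins. There is no depth.
- r.close_job(): hands the job in, once; it reports no verdict.
The state is a dict: "time": time; "joint_pos": joint angles; "joint_velocities": joint speeds; "joint_efforts": joint torques, N m; "eef_pos": TCP position; "orientation": TCP orientation; "force": force on the tool from outside, world axes, zero at the start; "torque": the same for the moment, N m; "width": finger opening in mm.
Only numpy, scipy, OpenCV 4.12 (cv2) and the standard library are available. Lean on these libraries where they do the work, as an engineer would, in place of code of your own. Each camera call takes 0.05 s, during which the arm holds its last target. There are 200 camera calls.

## Working session

There is one attempt and no reset: what is moved stays moved. The work goes in short steps, Python scripts to look and compute and a tool call to move; the robot and the scene stay as the last step left them, time stands still between calls to the robot, and variables do not carry over. Pictures are saved under pics/ and viewed, about 8 in all and at most 12, crops included, and the job is handed in when it is done.

Besides the shell and the picture viewer there is one more tool, called after "Request:" by a JSON object that holds its "fn" and its "kwargs", one argument or row to a line. apply_moves: Moves the arm, as the interface text tells. Its arguments: {"type":"object","properties":{"targets":{"type":"array"},"claw":{"type":"number"},"grip_force":{"type":"number"}},"required":["targets"]}

```bash
mkdir -p pics; python3 - <<'E'
from rig import r,get_image
import cv2,pickle,numpy as np
d={}
for n in("side","top","wrist"):
    d[n]=get_image(n); cv2.imwrite(f"pics/{n}0.png",d[n]["image"]); print(n,d[n]["camera_matrix"].tolist(),d[n]["eye"],np.array(d[n]["orientation"]).round(4).tolist())
pickle.dump(d,open("d0.pkl","wb")); print(r.get_obs())
cv2.imwrite("pics/st.png",np.vstack([d["top"]["image"]]))
E
```

```text
side [[423.6167641721547, 0.0, 257.63344631632214], [0.0, 423.6167641721547, 192.32253787800093], [0.0, 0.0, 1.0]] [  271.61133121 -1047.8548874    652.38481515] [[0.9592, -0.1197, 0.2561], [-0.282, -0.4692, 0.8369], [0.02, -0.875, -0.4838]]
top [[445.05205643581456, 0.0, 260.22551244984805], [0.0, 445.05205643581456, 188.0838335325964], [0.0, 0.0, 1.0]] [ 450.50218348  -24.66930632 1521.10329501] [[-0.0198, -0.9971, 0.0736], [-0.9998, 0.0203, 0.0062], [-0.0077, -0.0735, -0.9973]]
wrist [[297.3186396354542, 0.0, 258.7584882949757], [0.0, 297.3186396354542, 191.06321249795621], [0.0, 0.0, 1.0]] [ 91.24143263 621.37647379 383.41257268] [[0.2588, 0.9332, 0.2492], [0.9659, -0.2496, -0.0683], [-0.0015, 0.2584, -0.966]]
{'time': 0.15, 'joint_pos': array([ 1.30561197e+00,  3.53501928e-01,  1.63393684e+00, -1.66720494e-05,
        1.15518827e+00, -2.38192554e-03]), 'joint_velocities': array([-0.00100744, -0.00153068, -0.00148384, -0.0002446 ,  0.00138599,
       -0.00193558]), 'joint_efforts': array([ 6.89755816e-04, -5.94209075e+01, -3.34471643e+01,  6.95739524e-02,
        2.04299600e-02, -1.22804994e-05]), 'eef_pos': array([162.26672697, 603.19272565, 214.03943209]), 'orientation': array([[-9.65667487e-01,  2.59781137e-01, -2.56378216e-04],
       [ 2.59781264e-01,  9.65666967e-01, -1.00222026e-03],
       [-1.27819455e-05, -1.03441378e-03, -9.99999465e-01]]), 'force': array([ 0.2006853 , -0.31379457, -0.40598373]), 'torque': array([ 0.00698334,  0.0051844 , -0.00863718]), 'width': 91.89624083950785}
```

View pics/top0.png

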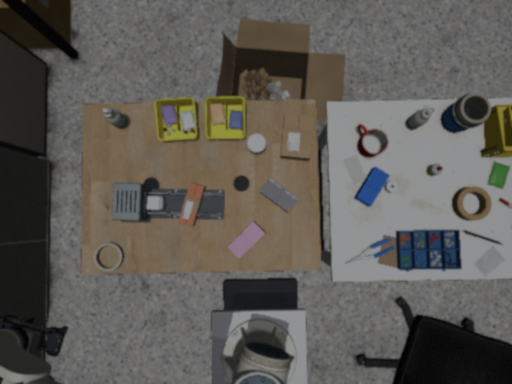

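View pics/side0.png

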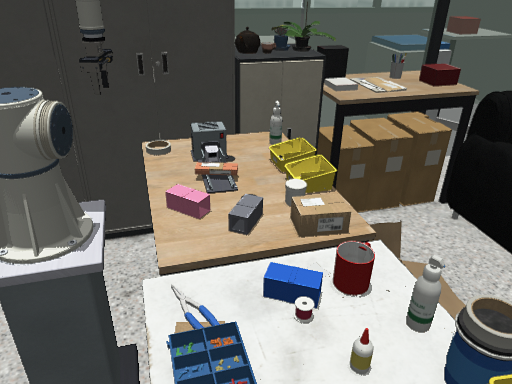

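The top view shows three sleeve-like things: blue at (372,186) on the right bench, grey at (278,195), and a pink block at (246,240). The blue organiser at (428,250) is no sleeve. The orange box is at (191,204) across the tray, with the extractor at (127,201). The side view shows blue at (293,283) and the red and white spool at (304,308). I choose blue (372,186) and will check it in a close crop.

```bash
cat >h.py <<'E'
import numpy as np,cv2,pickle
def cast(d,uv,z):
    """pixels -> world points on plane z (pinhole)"""
    uv=np.atleast_2d(uv).astype(float);K=d["camera_matrix"];R=np.array(d["orientation"])
    q=np.c_[uv,np.ones(len(uv))]@np.linalg.inv(K).T@R.T;e=np.array(d["eye"])
    return e+q*((z-e[2])/q[:,2:])
def castw(d,uv,z):
    """same for fisheye"""
    uv=np.atleast_2d(uv).astype(float);K=np.array(d["camera_matrix"]);R=np.array(d["orientation"])
    p=(uv-K[:2,2])/K[0,0];t=np.linalg.norm(p,axis=1,keepdims=True)
    q=np.c_[p/np.maximum(t,1e-9)*np.sin(t),np.cos(t)]@R.T;e=np.array(d["eye"])
    return e+q*((z-e[2])/q[:,2:])
def blobs(im,lo,hi,amin=30):
    m=cv2.inRange(cv2.cvtColor(im,cv2.COLOR_BGR2HSV),lo,hi)
    c,_=cv2.findContours(m,cv2.RETR_EXTERNAL,cv2.CHAIN_APPROX_NONE)
    return [k for k in c if cv2.contourArea(k)>amin]
def rect(P):
    """min area rect of world xy points: centre, long axis yaw deg, sizes"""
    (c,(w,h),a)=cv2.minAreaRect(P[:,:2].astype(np.float32))
    if w<h:w,h,a=h,w,a+90
    return np.round(c,1),round((a+90)%180-90,1),round(w,1),round(h,1)
E
python3 - <<'E'
from h import *
d=pickle.load(open("d0.pkl","rb"));im=d["top"]["image"]
for n,lo,hi,z in(("blue",(105,140,60),(125,255,255),57),("orange",(3,100,60),(14,255,255),46)):
    for c in blobs(im,lo,hi): print(n,cv2.boundingRect(c),cv2.contourArea(c),rect(cast(d["top"],c[:,0],z)))
P=lambda *a,z:print(cast(d["top"],a,z)[:,:2].round(1).tolist())
P((391,186),z=37)
a=cv2.resize(im[165:240,105:235],(780,450),interpolation=3);b=cv2.resize(im[150:225,330:405],(450,450),interpolation=3)
cv2.imwrite("pics/c1.png",np.vstack([cv2.resize(a,(624,360)),np.hstack([cv2.resize(b,(240,240)),np.zeros((240,384,3),np.uint8)])]))
b=cv2.resize(d["side"]["image"][255:330,250:340],(384,240),interpolation=3)
c=cv2.imread("pics/c1.png");c[360:,240:]=b;cv2.imwrite("pics/c1.png",cv2.convertScaleAbs(c,alpha=1.6))
E
```

```text
blue (444, 243, 13, 20) 128.5 (array([ 334.9, -629.7]), 2.9, 61.0, 39.2)
blue (428, 239, 14, 15) 80.0 (array([ 356.6, -578.5]), 2.9, 45.1, 42.1)
blue (400, 231, 27, 39) 368.0 (array([ 346.8, -509. ]), -2.7, 124.6, 84.5)
blue (356, 168, 32, 37) 568.0 (array([ 557. , -382.2]), -33.5, 120.5, 56.5)
orange (179, 212, 18, 15) 106.5 (array([464.5, 228.3]), 81.3, 53.1, 47.9)
orange (187, 182, 18, 18) 207.0 (array([555.5, 202.2]), 71.1, 52.9, 50.4)
[[558.2, -451.9]]
```

View pics/c1.png

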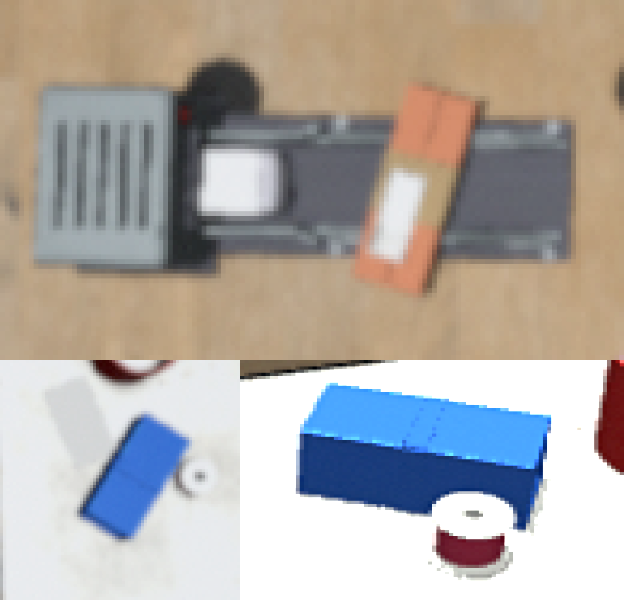

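The crop confirms the open blue sleeve at world (557,-382), yaw -33.5°, measuring 120x56 as it should. The spool is about 57 mm to its side, near the +x end, so I will grasp on the other half. The orange box lies at about (510,215), yaw about -16°. I'll move over it and look with the wrist camera.

Request:
{"fn": "apply_moves", "kwargs": {
  "targets": [
    [[-40, -26, 2, 0, 0, 0], [-40, -26, 2, 0, 0, 0], [-40, -26, 2, 0, 0, 0], [-40, -26, 2, 0, 0, 0], [-40, -26, 2, 0, 0, 0]]
  ],
  "claw": 100
}}

```text
time: 0.65
eef_pos: [322.6, 424.4, 202.4]
orientation: [[-0.968, 0.251, -0.001], [0.251, 0.968, 0.0], [0.001, -0.0, -1.0]]
force: [1.5, 0.6, 0.5]
width: 91.9
```

Request:
{"fn": "apply_moves", "kwargs": {
  "targets": [
    [[-40, -26, 2, 0, 0, 0], [-40, -26, 2, 0, 0, 0], [-40, -26, 2, 0, 0, 0], [-40, -26, 2, 0, 0, 0], [-30, -20, 0, 0, 0, 0]]
  ]
}}

```text
time: 1.15
eef_pos: [480.4, 247.6, 193.5]
orientation: [[-0.968, 0.251, -0.001], [0.251, 0.968, 0.0], [0.001, -0.0, -1.0]]
force: [-0.4, 0.7, 0.9]
width: 91.8
```

```bash
cat >>h.py <<'E'
from rig import r,get_image
def go(x,y,z,yaw):
    """print tool-frame shift (mm) and turn about tool z (deg) to reach TCP xyz with jaw axis at world yaw (deg, mod 180)"""
    o=r.get_obs();R=np.array(o["orientation"]);dl=R.T@(np.array([x,y,z])-o["eef_pos"])
    y0=np.degrees(np.arctan2(R[1,1],R[0,1]));t=-((yaw-y0+90)%180-90)
    print("t",round(o["time"],2),"tcp",o["eef_pos"].round(1),"jaw",round(y0,1),"w",round(o["width"],1),"F",o["force"].round(1),"tilt",R[:2,2].round(3),"j6",round(o["joint_pos"][5],2),"-> d",dl.round(1),"rz",round(t,1))
E
python3 - <<'E'
from h import *
go(510,215,27,74)
d=pickle.load(open("d0.pkl","rb"));d["w1"]=get_image("wrist");pickle.dump(d,open("d0.pkl","wb"));im=d["w1"]["image"]
for c in blobs(im,(3,100,60),(14,255,255),200): print(cv2.boundingRect(c),cv2.contourArea(c),rect(castw(d["w1"],c[:,0],46.5)))
cv2.imwrite("pics/w1.png",cv2.resize(im,(800,600)))
E
```

```text
t 1.15 tcp [480.4 247.6 193.5] jaw 75.4 w 91.8 F [-0.4  0.7  0.9] tilt [-0.001  0.   ] j6 -0.84 -> d [-37.  -24.1 166.5] rz 1.4
(217, 229, 44, 38) 1465.5 (array([551.9, 202.8]), 72.5, 50.1, 48.3)
(216, 147, 49, 49) 1393.5 (array([463.5, 229.1]), -17.6, 52.2, 51.6)
```

View pics/w1.png

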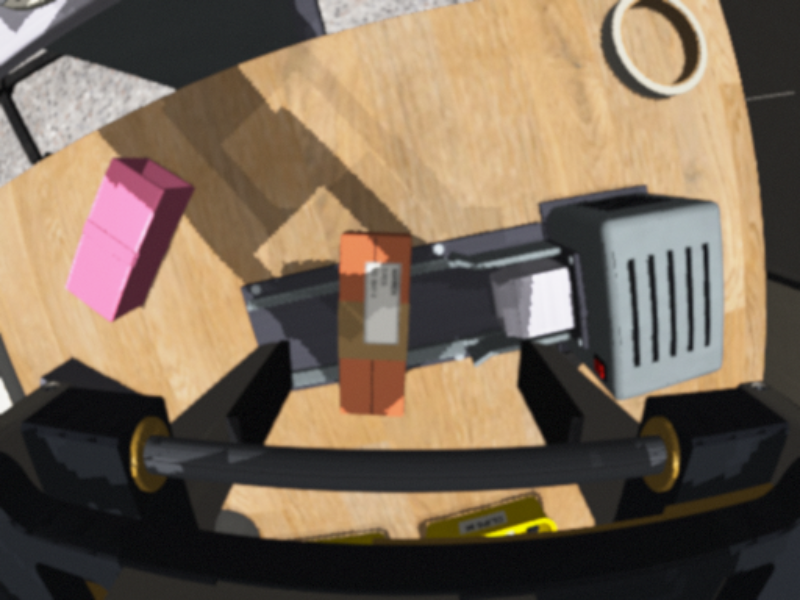

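The wrist view shows the box at (375,322), centre about (508,216), yaw -17°. The tray runs from (265,335) to the collar at (580,300). The bench in front of the tray is free. I'll grasp the box at its middle.

Request:
{"fn": "apply_moves", "kwargs": {
  "targets": [
    [[-20, -13, 30, 0, 0, 2], [-14, -11, 40, 0, 0, 0], [0, 0, 30, 0, 0, 0], [0, 0, 5, 0, 0, 0]]
  ]
}}

```text
time: 1.6
eef_pos: [514.1, 209.6, 87.4]
orientation: [[-0.956, 0.292, 0.006], [0.292, 0.956, 0.001], [-0.005, 0.002, -1.0]]
force: [-0.6, -0.5, -0.4]
width: 91.9
```

```bash
python3 - <<'E'
from h import *
go(508,216,27,73)
E
```

```text
t 1.6 tcp [514.1 209.6  87.4] jaw 73.0 w 91.9 F [-0.6 -0.5 -0.4] tilt [0.006 0.001] j6 -0.89 -> d [ 8.1  4.2 60.4] rz 0.0
```

Request:
{"fn": "apply_moves", "kwargs": {
  "targets": [
    [[8, 4, 20, 0, 0, 0], [0, 0, 25, 0, 0, 0], [0, 0, 12, 0, 0, 0], [0, 0, 3, 0, 0, 0], [0, 0, 0, 0, 0, 0]]
  ]
}}

```text
time: 2.1
eef_pos: [508.8, 218.1, 28.5]
orientation: [[-0.957, 0.291, 0.007], [0.291, 0.957, 0.001], [-0.006, 0.003, -1.0]]
force: [-0.3, 0.0, -0.1]
width: 92.0
```

Request:
{"fn": "apply_moves", "kwargs": {
  "targets": [
    [[0, 0, 0, 0, 0, 0], [0, 0, 0, 0, 0, 0], [0, 0, 0, 0, 0, 0], [0, 0, 0, 0, 0, 0], [0, 0, 0, 0, 0, 0]]
  ],
  "claw": 40,
  "grip_force": 15
}}

```text
time: 2.6
eef_pos: [511.1, 219.2, 32.4]
orientation: [[-0.957, 0.291, 0.012], [0.291, 0.957, 0.004], [-0.011, 0.007, -1.0]]
force: [-1.4, -0.9, 1.0]
width: 54.0
```

```bash
python3 - <<'E'
from h import *
go(390,300,130,0)
E
```

```text
t 2.6 tcp [511.1 219.2  32.4] jaw 73.1 w 54.0 F [-1.4 -0.9  1. ] tilt [0.012 0.004] j6 -0.87 -> d [138.3  42.7 -98.8] rz 73.1
```

Request:
{"fn": "apply_moves", "kwargs": {
  "targets": [
    [[0, 0, 4, 0, 0, 0], [0, 0, 2, 0, 0, 0], [0, 0, 0, 0, 0, 0]]
  ],
  "claw": 30,
  "grip_force": 20
}}

```text
time: 2.9
eef_pos: [512.1, 219.3, 29.6]
orientation: [[-0.957, 0.291, 0.014], [0.291, 0.957, 0.004], [-0.012, 0.008, -1.0]]
force: [-0.1, 0.5, -1.5]
width: 49.8
```

Request:
{"fn": "apply_moves", "kwargs": {
  "targets": [
    [[0, 0, -25, 0, 0, 0], [0, 0, -35, 0, 0, 0], [0, 0, -35, 0, 0, 0], [0, 0, 0, 0, 0, 0]]
  ]
}}

```text
time: 3.3
eef_pos: [509.4, 218.3, 125.7]
orientation: [[-0.957, 0.291, 0.01], [0.291, 0.957, 0.002], [-0.009, 0.005, -1.0]]
force: [0.9, 0.0, -1.6]
width: 49.9
```

```bash
python3 - <<'E'
from h import *
go(390,300,130,0)
E
```

```text
t 3.3 tcp [509.4 218.3 125.7] jaw 73.1 w 49.9 F [ 0.9  0.  -1.6] tilt [0.01  0.002] j6 -0.87 -> d [138.   43.4  -5.3] rz 73.1
```

Request:
{"fn": "apply_moves", "kwargs": {
  "targets": [
    [[40, 12, 0, 0, 0, 0], [40, 12, 0, 0, 0, 0], [40, 12, 0, 0, 0, 0], [16, 6, 0, 0, 0, 0], [0, 0, 0, 0, 0, 8]]
  ]
}}

```text
time: 3.8
eef_pos: [387.5, 299.0, 121.4]
orientation: [[-0.905, 0.426, 0.01], [0.426, 0.905, 0.002], [-0.008, 0.006, -1.0]]
force: [0.1, -0.5, -0.7]
width: 49.7
```

Request:
{"fn": "apply_moves", "kwargs": {
  "targets": [
    [[0, 0, 0, 0, 0, 8], [0, 0, 0, 0, 0, 8], [0, 0, 0, 0, 0, 8], [0, 0, 0, 0, 0, 8], [0, 0, 0, 0, 0, 8]]
  ]
}}

```text
time: 4.3
eef_pos: [383.3, 297.8, 115.7]
orientation: [[-0.396, 0.918, 0.004], [0.918, 0.396, -0.003], [-0.004, 0.002, -1.0]]
force: [-0.7, 1.7, -1.3]
width: 50.2
```

Request:
{"fn": "apply_moves", "kwargs": {
  "targets": [
    [[0, 0, 0, 0, 0, 8], [0, 0, 0, 0, 0, 8], [0, 0, 0, 0, 0, 6], [0, 0, 0, 0, 0, 0]]
  ]
}}

```text
time: 4.7
eef_pos: [381.1, 296.0, 111.2]
orientation: [[-0.003, 1.0, -0.001], [1.0, 0.003, -0.006], [-0.006, -0.001, -1.0]]
force: [0.0, -0.7, -1.0]
width: 50.0
```

```bash
python3 - <<'E'
from h import *
go(388,300,12,0)
im=get_image("side");w=get_image("wrist");pickle.dump([im,w],open("d1.pkl","wb"))
cv2.imwrite("pics/w2.png",np.hstack([cv2.resize(im["image"][90:250,130:350],(440,320)),cv2.resize(w["image"],(360,320))]))
E
```

```text
t 4.7 tcp [381.1 296.  111.2] jaw 0.2 w 50.0 F [ 0.  -0.7 -1. ] tilt [-0.001 -0.006] j6 0.66 -> d [ 4.6  7.  99.2] rz 0.2
```

View pics/w2.png

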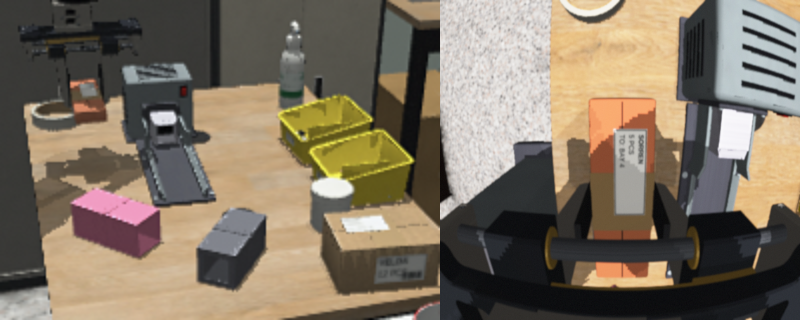

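The box is held squarely between the fingers (wrist part, about (622,185)). The bench below is clear of the tray and the tape roll. I'll lower it.

Request:
{"fn": "apply_moves", "kwargs": {
  "targets": [
    [[0, 0, 35, 0, 0, 0], [0, 0, 30, 0, 0, 0], [0, 0, 20, 0, 0, 0], [0, 0, 8, 0, 0, 0], [0, 0, 4, 0, 0, 0]]
  ]
}}

```text
time: 5.3
eef_pos: [382.5, 296.5, 11.8]
orientation: [[-0.022, 1.0, 0.002], [1.0, 0.022, -0.004], [-0.004, 0.002, -1.0]]
force: [-0.2, 0.3, -1.3]
width: 49.9
```

Request:
{"fn": "apply_moves", "kwargs": {
  "targets": [
    [[0, 0, 3, 0, 0, 0], [0, 0, 3, 0, 0, 0], [0, 0, 1.5, 0, 0, 0]]
  ]
}}

```text
time: 5.6
eef_pos: [383.0, 296.9, 5.8]
orientation: [[-0.024, 1.0, 0.003], [1.0, 0.024, -0.003], [-0.004, 0.003, -1.0]]
force: [-7.9, -5.4, 29.0]
width: 49.9
```

Request:
{"fn": "apply_moves", "kwargs": {
  "targets": [
    [[0, 0, -1, 0, 0, 0], [0, 0, 0, 0, 0, 0]]
  ]
}}

```text
time: 5.8
eef_pos: [383.9, 297.7, 8.5]
orientation: [[-0.025, 1.0, 0.005], [1.0, 0.025, -0.002], [-0.002, 0.005, -1.0]]
force: [-0.3, -0.4, -0.8]
width: 49.5
```

Request:
{"fn": "apply_moves", "kwargs": {
  "targets": [
    [[0, 0, 0, 0, 0, 0], [0, 0, 0, 0, 0, 0], [0, 0, 0, 0, 0, 0], [0, 0, 0, 0, 0, 0]]
  ],
  "claw": 80
}}

```text
time: 6.2
eef_pos: [385.0, 298.5, 9.5]
orientation: [[-0.025, 1.0, 0.007], [1.0, 0.025, 0.0], [-0.0, 0.007, -1.0]]
force: [-0.3, -0.1, 0.9]
width: 73.5
```

Request:
{"fn": "apply_moves", "kwargs": {
  "targets": [
    [[0, 0, -20, 0, 0, 0], [0, 0, -40, 0, 0, 0], [0, 0, -40, 0, 0, 0], [0, 0, -40, 0, 0, 0], [0, 0, -30, 0, 0, 0]]
  ]
}}

```text
time: 6.7
eef_pos: [380.9, 296.3, 180.6]
orientation: [[-0.025, 1.0, -0.002], [1.0, 0.025, -0.007], [-0.007, -0.002, -1.0]]
force: [-0.2, 0.2, -0.4]
width: 73.6
```

```bash
python3 - <<'E'
from h import *
go(557,-382,150,-33.5+90)
d={n:get_image(n) for n in("wrist","top","side")};pickle.dump(d,open("d2.pkl","wb"))
for n,f,lo,hi,z in(("top",cast,(3,100,60),(14,255,255),23),("wrist",castw,(3,100,60),(14,255,255),23),("top",cast,(105,140,60),(125,255,255),57)):
    for c in blobs(d[n]["image"],lo,hi): print(n,rect(f(d[n],c[:,0],z)))
t=cv2.resize(d["top"]["image"][160:235,100:240],(560,300),interpolation=3)
cv2.imwrite("pics/w3.png",np.vstack([t,cv2.resize(d["wrist"]["image"][:220],(560,240))]))
E
```

```text
t 6.7 tcp [380.9 296.3 180.6] jaw 1.4 w 73.6 F [-0.2  0.2 -0.4] tilt [-0.002 -0.007] j6 0.64 -> d [-682.3  159.1   34.9] rz -55.1
top (array([387.1, 252. ]), 89.5, 50.4, 50.3)
wrist (array([384.3, 252.5]), 1.5, 51.5, 47.2)
wrist (array([382.1, 343.1]), 1.6, 51.1, 48.8)
top (array([ 345.8, -627.7]), 5.2, 83.9, 41.9)
top (array([ 339.8, -527.5]), -53.1, 157.8, 103.7)
top (array([ 557. , -382.2]), -33.7, 120.6, 56.2)
```

View pics/w3.png

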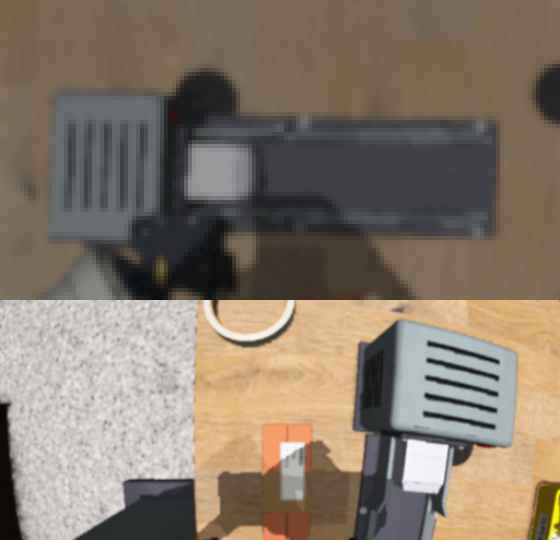

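The orange box lies flat at about (384,298), off the tray, and top and wrist views agree. On the way to the sleeve I stop over the tray to measure it from near.

Request:
{"fn": "apply_moves", "kwargs": {
  "targets": [
    [[-40, 24, 0, 0, 0, 0], [-40, 24, 0, 0, 0, 0], [-40, 24, 0, 0, 0, 0], [-40, 24, 0, 0, 0, 0], [-30, 15, 0, 0, 0, 0]]
  ],
  "claw": 100
}}

```text
time: 7.35
eef_pos: [496.4, 106.8, 174.1]
orientation: [[-0.035, 0.999, -0.007], [0.999, 0.035, -0.006], [-0.006, -0.007, -1.0]]
force: [0.0, 0.9, -0.7]
width: 91.6
```

Request:
{"fn": "apply_moves", "kwargs": {
  "targets": [
    [[-25, 0, 0, 0, 0, 0], [0, 0, 0, 0, 0, 0]]
  ]
}}

```text
time: 7.55
eef_pos: [497.2, 77.1, 170.4]
orientation: [[-0.031, 0.999, -0.012], [0.999, 0.031, -0.008], [-0.008, -0.012, -1.0]]
force: [-1.0, -0.1, 0.9]
width: 91.8
```

```bash
python3 - <<'E'
from h import *
go(557,-382,150,-33.5+90)
w=get_image("wrist");pickle.dump(w,open("d3.pkl","wb"));cv2.imwrite("pics/w4.png",cv2.resize(w["image"],(800,600),interpolation=3))
E
```

```text
t 7.55 tcp [497.2  77.1 170.4] jaw 1.8 w 91.8 F [-1.  -0.1  0.9] tilt [-0.012 -0.008] j6 0.13 -> d [-460.5   45.9   23.4] rz -54.7
```

View pics/w4.png

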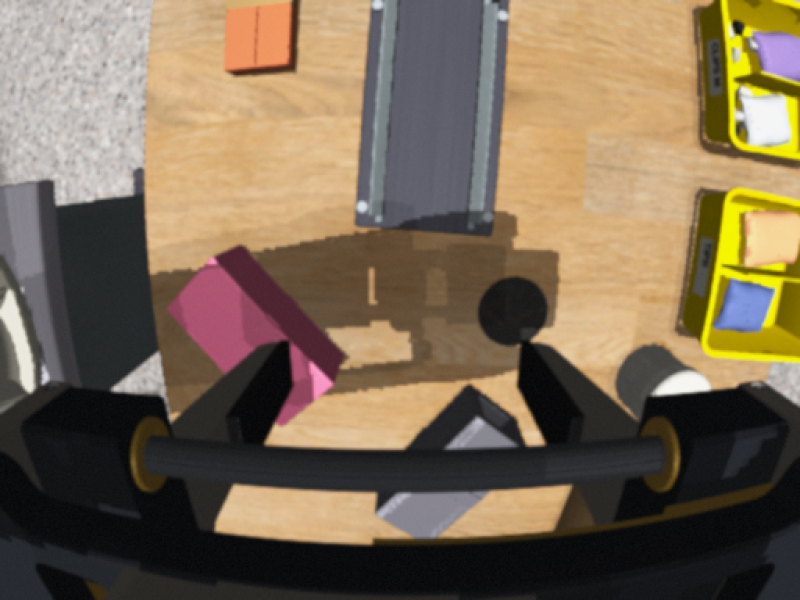

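The tray's open end has its corners at (356,227) and (492,235), the edges run to (370,0) and (509,0), and the screws are at (362,207), (487,215), (377,5) and (503,15).

```bash
python3 - <<'E'
from h import *
w=pickle.load(open("d3.pkl","rb"));s=lambda *a:(np.array(a,float)+.5)/1.5625-.5
p=castw(w,s((356,227),(492,235),(370,0),(509,0),(362,207),(487,215),(377,5),(503,15)),8)[:,:2];print(p.round(1).tolist())
yaw=lambda a,b:round(np.degrees(np.arctan2(*(b-a)[::-1])),2)
print("edges",yaw(p[0],p[2]),yaw(p[1],p[3]),"screws",yaw(p[4],p[6]),yaw(p[5],p[7]),"width",np.linalg.norm(p[0]-p[1]),"end",yaw(p[0],p[1])+90)
m=(p[0]+p[1])/2
d=pickle.load(open("d0.pkl","rb"))["top"]
q=cast(d,np.array([(224,190),(223.5,218.75)]),8)[:,:2];print("top end",q.round(1),q.mean(0))
print("wrist end mid",m, "screw mid",(p[4]+p[5])/2,(p[6]+p[7])/2)
# spigot top, z=58: c1 crop scale 4.8 corners; housing top z=117
f=lambda *a:(np.array(a,float))/4.8+[105,165]
print("spigot",cast(d,f((200,147),(200,215),(275,147),(275,212)),58)[:,:2].round(1).tolist())
h=cast(d,f((40,88),(172,88),(165,265),(35,262)),117)[:,:2];print("housing",h.round(1).tolist())
w1=pickle.load(open("d0.pkl","rb"))["w1"]
h=castw(w1,s((497,275),(570,262),(577,330),(503,338)),58)[:,:2];print("spigot w1",h.round(1).tolist())
E
```

```text
[[458.4, 111.0], [556.7, 108.8], [463.1, 279.8], [563.5, 286.0], [462.4, 125.5], [552.1, 123.1], [468.3, 275.7], [559.0, 273.0]]
edges 88.38 87.8 screws 87.76 87.35 width 98.34034960035619 end 88.74
top end [[558.2 108.4]
 [460.4 111.5]] [509.28159388 109.96373126]
wrist end mid [507.51575748 109.88145192] screw mid [507.27217686 124.3284605 ] [513.68264764 274.36647785]
spigot [[541.2, 359.5], [494.5, 359.6], [540.1, 307.9], [495.5, 308.1]]
housing [[578.8, 450.0], [577.0, 362.5], [460.3, 367.1], [464.0, 452.8]]
spigot w1 [[487.5, 309.5], [491.2, 362.6], [542.1, 360.0], [533.2, 304.8]]
```

Yaw of the tray axis is about 87.9°, end mid (508,110), and the collar point is about (517.4,360). Wrist, top view and the 250 mm length agree. Now to the blue sleeve, grasping 18 mm off centre on the side away from the spool, at about (542,-372).

Request:
{"fn": "apply_moves", "kwargs": {
  "targets": [
    [[-45, 3, 0, 0, 0, 0], [-45, 3, 0, 0, 0, 0], [-45, 3, 0, 0, 0, 0], [-45, 3, 0, 0, 0, 0], [-45, 3, 0, 0, 0, 0]]
  ]
}}

```text
time: 8.1
eef_pos: [518.4, -142.3, 166.3]
orientation: [[-0.042, 0.999, -0.018], [0.999, 0.042, -0.004], [-0.003, -0.018, -1.0]]
force: [0.6, 0.3, 0.1]
width: 92.0
```

Request:
{"fn": "apply_moves", "kwargs": {
  "targets": [
    [[-45, 3, 0, 0, 0, 0], [-45, 3, 0, 0, 0, 0], [-45, 3, 0, 0, 0, 0], [-45, 3, 0, 0, 0, 0], [-20, 3, 0, 0, 0, -8]]
  ]
}}

```text
time: 8.6
eef_pos: [543.1, -344.2, 160.8]
orientation: [[-0.185, 0.983, -0.022], [0.983, 0.185, 0.0], [0.004, -0.021, -1.0]]
force: [0.4, 0.7, 0.4]
width: 92.1
```

Request:
{"fn": "apply_moves", "kwargs": {
  "targets": [
    [[0, 0, 0, 0, 0, -8], [0, 0, 0, 0, 0, -8], [0, 0, 0, 0, 0, -8], [0, 0, 0, 0, 0, -8], [0, 0, 0, 0, 0, -8]]
  ]
}}

```text
time: 9.1
eef_pos: [545.0, -340.0, 153.4]
orientation: [[-0.791, 0.611, -0.028], [0.611, 0.792, 0.006], [0.025, -0.012, -1.0]]
force: [0.9, -0.4, -0.6]
width: 91.9
```

```bash
python3 - <<'E'
from h import *
go(542,-372,25,56.4)
w=get_image("wrist");pickle.dump(w,open("d4.pkl","wb"))
for c in blobs(w["image"],(105,140,60),(125,255,255),200): print(cv2.boundingRect(c),rect(castw(w,c[:,0],57)))
E
```

```text
t 9.1 tcp [ 545.  -340.   153.4] jaw 52.3 w 91.9 F [ 0.9 -0.4 -0.6] tilt [-0.028  0.006] j6 -1.46 -> d [-20.4 -25.6 128.3] rz -4.1
(194, 164, 68, 124) (array([ 554.2, -385.6]), -32.7, 126.5, 56.4)
(0, 85, 91, 167) (array([ 350.3, -553.5]), -89.9, 187.2, 129.1)
(97, 75, 36, 59) (array([ 387.3, -398.2]), -69.8, 64.4, 13.0)
(81, 64, 30, 60) (array([ 361.7, -409.1]), -66.7, 63.6, 13.2)
```

```bash
cat >>h.py <<'E'
    v=R.T@np.cross(R[:,2],[0,0,-1]);print("   upright rx,ry deg",np.degrees(v[:2]).round(2))
E
```

Request:
{"fn": "apply_moves", "kwargs": {
  "targets": [
    [[-10, -13, 10, -0.7, -1.5, -4], [-10, -12, 20, 0, 0, 0], [0, 0, 10, 0, 0, 0], [0, 0, 0, 0, 0, 0]]
  ]
}}

```text
time: 9.55
eef_pos: [548.6, -366.3, 109.0]
orientation: [[-0.836, 0.549, -0.001], [0.549, 0.836, 0.004], [0.003, 0.003, -1.0]]
force: [-0.8, 0.5, -0.2]
width: 91.9
```

```bash
python3 - <<'E'
from h import *
go(542,-372,25,56.4)
w=get_image("wrist");im=w["image"]
for c in blobs(im,(105,140,60),(125,255,255),200): print(cv2.boundingRect(c),rect(castw(w,c[:,0],57)))
cv2.imwrite("pics/w5.png",cv2.resize(im[60:,100:420],(640,648))[:600])
E
```

```text
t 9.55 tcp [ 548.6 -366.3  109. ] jaw 56.7 w 91.9 F [-0.8  0.5 -0.2] tilt [-0.001  0.004] j6 -1.58 -> d [ 2.2 -8.6 84. ] rz 0.3
   upright rx,ry deg [ 0.17 -0.16]
(205, 149, 73, 139) (array([ 552.2, -385.4]), -32.8, 120.2, 55.4)
(0, 41, 80, 187) (array([ 350.3, -540.7]), -89.9, 160.7, 130.1)
(91, 35, 48, 67) (array([ 389.6, -400.6]), -69.8, 62.7, 12.7)
(74, 21, 40, 69) (array([ 364.9, -411.1]), -66.1, 62.0, 12.8)
```

View pics/w5.png

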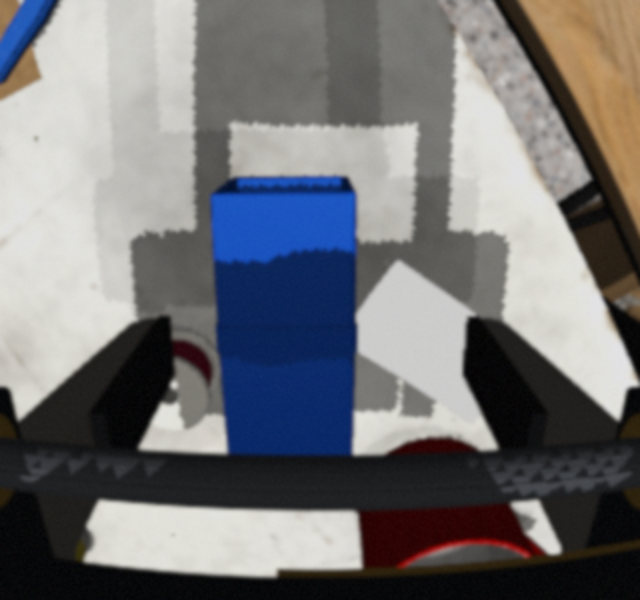

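Wrist view: sleeve centred at crop x≈285 while the jaws centre on 318, so the tool must go left. The spool's top is at about (192,385), close to the left finger, so I check its along-axis gap.

```bash
python3 - <<'E'
from h import *
w=get_image("wrist");o=r.get_obs();R=np.array(o["orientation"])
for n,p,z in(("endL",(212,193),57),("endR",(356,193),57),("spool near rim",(190,343),37),("spool right rim",(212,372),37),("backL",(228,455),57),("backR",(352,455),57)):
    P=castw(w,[(100+p[0]/2,60+p[1]/2)],z)[0];print(n,P.round(1),"tool xy",(R.T@(P-o["eef_pos"]))[:2].round(1))
E
```

```text
endL [ 492.2 -378.6   57. ] tool xy [ 41.3 -41.2]
endR [ 522.3 -332.9   57. ] tool xy [41.1 13.4]
spool near rim [ 541.5 -430.9   37. ] tool xy [-28.6 -58.1]
spool right rim [ 558.3 -430.9   37. ] tool xy [-42.8 -48.9]
backL [ 589.3 -441.5   57. ] tool xy [-74.4 -40.8]
backR [ 618.9 -395.3   57. ] tool xy [-73.9  14.1]
```

Request:
{"fn": "apply_moves", "kwargs": {
  "targets": [
    [[2, -13, 5, 0.1, 0, 0], [0, 0, 25, 0, 0, 0], [0, 0, 25, 0, 0, 0], [0, 0, 15, 0, 0, 0], [0, 0, 6, 0, 0, 0]]
  ]
}}

```text
time: 10.15
eef_pos: [541.8, -378.8, 36.7]
orientation: [[-0.836, 0.548, 0.006], [0.548, 0.836, -0.004], [-0.007, 0.0, -1.0]]
force: [0.4, 0.3, -0.2]
width: 91.9
```

```bash
python3 - <<'E'
from h import *
go(540,-375,25,56.7)
E
```

```text
t 10.15 tcp [ 541.8 -378.8   36.7] jaw 56.8 w 91.9 F [ 0.4  0.3 -0.2] tilt [ 0.006 -0.004] j6 -1.6 -> d [ 3.7  2.2 11.7] rz 0.1
   upright rx,ry deg [0.  0.4]
```

Request:
{"fn": "apply_moves", "kwargs": {
  "targets": [
    [[1, 1, 8, 0, 0.4, 0], [0, 0, 4, 0, 0, 0], [0, 0, 1, 0, 0, 0]]
  ]
}}

```text
time: 10.45
eef_pos: [541.7, -377.9, 23.7]
orientation: [[-0.836, 0.548, -0.0], [0.548, 0.836, -0.0], [-0.0, -0.0, -1.0]]
force: [0.5, 0.4, -0.0]
width: 91.9
```

Request:
{"fn": "apply_moves", "kwargs": {
  "targets": [
    [[0, 0, 0.5, 0, 0, 0], [0, 0, 0.5, 0, 0, 0], [0, 0, 0.5, 0, 0, 0], [0, 0, 0.5, 0, 0, 0], [0, 0, 0.5, 0, 0, 0]]
  ],
  "claw": 45,
  "grip_force": 15
}}

```text
time: 10.95
eef_pos: [543.0, -378.6, 23.1]
orientation: [[-0.836, 0.548, 0.003], [0.548, 0.836, -0.002], [-0.003, -0.0, -1.0]]
force: [-1.6, 1.7, 5.5]
width: 56.1
```

Request:
{"fn": "apply_moves", "kwargs": {
  "targets": [
    [[0, 0, 0.5, 0, 0, 0], [0, 0, 0.5, 0, 0, 0], [0, 0, 0.5, 0, 0, 0]]
  ]
}}

```text
time: 11.25
eef_pos: [543.0, -378.5, 23.0]
orientation: [[-0.836, 0.548, 0.003], [0.548, 0.837, -0.002], [-0.003, -0.0, -1.0]]
force: [-1.7, 1.4, 4.7]
width: 56.2
```

```bash
python3 - <<'E'
from h import *
go(540,-375,150,56.7)
E
```

```text
t 11.25 tcp [ 543.  -378.5   23. ] jaw 56.8 w 56.2 F [-1.7  1.4  4.7] tilt [ 0.003 -0.002] j6 -1.6 -> d [   4.     1.3 -127. ] rz 0.1
   upright rx,ry deg [-0.01  0.18]
```

Request:
{"fn": "apply_moves", "kwargs": {
  "targets": [
    [[0, 0, -15, 0, 0, 0], [0, 0, -30, 0, 0, 0], [0, 0, -35, 0, 0, 0], [0, 0, -35, 0, 0, 0], [0, 0, -15, 0, 0, 8]]
  ]
}}

```text
time: 11.75
eef_pos: [540.5, -376.9, 157.0]
orientation: [[-0.752, 0.66, -0.003], [0.66, 0.752, 0.002], [0.003, -0.001, -1.0]]
force: [0.5, -0.2, -1.6]
width: 55.9
```

Request:
{"fn": "apply_moves", "kwargs": {
  "targets": [
    [[0, 0, 0, 0, 0, 8], [0, 0, 0, 0, 0, 8], [0, 0, 0, 0, 0, 8], [0, 0, 0, 0, 0, 8], [0, 0, 0, 0, 0, 8]]
  ]
}}

```text
time: 12.25
eef_pos: [542.2, -378.1, 166.6]
orientation: [[-0.123, 0.992, 0.005], [0.992, 0.123, -0.003], [-0.004, 0.004, -1.0]]
force: [0.7, -0.5, -0.6]
width: 55.8
```

Request:
{"fn": "apply_moves", "kwargs": {
  "targets": [
    [[0, 0, 0, 0, 0, 8], [0, 0, -5, 0, 0, 3], [0, 0, 0, 0, 0, 0]]
  ]
}}

```text
time: 12.55
eef_pos: [542.0, -377.9, 174.1]
orientation: [[0.081, 0.997, 0.006], [0.997, -0.081, -0.004], [-0.004, 0.006, -1.0]]
force: [-0.4, 0.0, -1.3]
width: 56.0
```

```bash
python3 - <<'E'
from h import *
go(511.5,205,140,-2.1)
E
```

```text
t 12.55 tcp [ 542.  -377.9  174.1] jaw -4.7 w 56.0 F [-0.4  0.  -1.3] tilt [ 0.006 -0.004] j6 -0.53 -> d [578.6 -78.   31.6] rz -2.6
   upright rx,ry deg [0.34 0.2 ]
```

Request:
{"fn": "apply_moves", "kwargs": {
  "targets": [
    [[43, -6, 2, 0.3, 0.2, -2.6], [44, -4, 2, 0, 0, 0], [44, -4, 2, 0, 0, 0], [44, -4, 2, 0, 0, 0], [44, -4, 2, 0, 0, 0]]
  ]
}}

```text
time: 13.05
eef_pos: [529.0, -157.2, 165.4]
orientation: [[0.031, 0.999, 0.005], [1.0, -0.031, -0.004], [-0.003, 0.005, -1.0]]
force: [-0.0, 0.1, -1.4]
width: 55.9
```

Request:
{"fn": "apply_moves", "kwargs": {
  "targets": [
    [[44, -4, 2, 0, 0, 0], [44, -4, 2, 0, 0, 0], [44, -4, 2, 0, 0, 0], [44, -4, 2, 0, 0, 0], [44, -4, 2, 0, 0, 0]]
  ]
}}

```text
time: 13.55
eef_pos: [513.4, 71.8, 156.7]
orientation: [[0.022, 1.0, 0.009], [1.0, -0.022, -0.004], [-0.003, 0.009, -1.0]]
force: [1.0, 0.5, -1.8]
width: 56.1
```

```bash
python3 - <<'E'
from h import *
go(511.5,205,140,-2.1)
E
```

```text
t 13.55 tcp [513.4  71.8 156.7] jaw -1.2 w 56.1 F [ 1.   0.5 -1.8] tilt [ 0.009 -0.004] j6 0.16 -> d [133.2  -4.9  16.2] rz 0.9
   upright rx,ry deg [0.51 0.19]
```

Request:
{"fn": "apply_moves", "kwargs": {
  "targets": [
    [[40, -2, 5, 0.5, 0.2, 0.9], [40, -2, 5, 0, 0, 0], [30, 0, 5, 0, 0, 0], [8, 0, 0, 0, 0, 0], [0, 0, 0, 0, 0, 0]]
  ]
}}

```text
time: 14.05
eef_pos: [511.5, 199.9, 143.4]
orientation: [[0.022, 1.0, 0.003], [1.0, -0.022, 0.002], [0.002, 0.003, -1.0]]
force: [0.3, -0.3, -2.0]
width: 56.1
```

```bash
python3 - <<'E'
from h import *
go(511.5,205,140,-2.1)
w=get_image("wrist");pickle.dump(w,open("d5.pkl","wb"));im=w["image"]
cv2.imwrite("pics/w6.png",cv2.resize(im[0:260,120:400],(645,600)))
E
```

```text
t 14.05 tcp [511.5 199.9 143.4] jaw -1.3 w 56.1 F [ 0.3 -0.3 -2. ] tilt [0.003 0.002] j6 0.39 -> d [ 5.1 -0.1  3.4] rz 0.8
   upright rx,ry deg [ 0.17 -0.12]
```

View pics/w6.png

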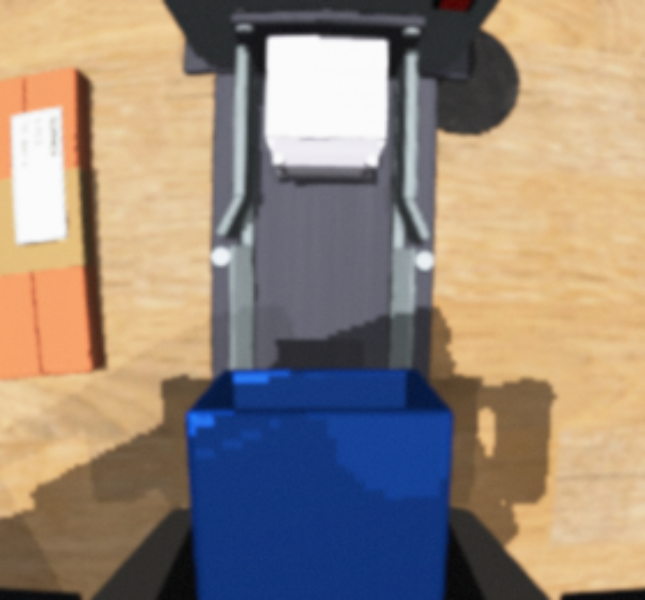

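Wrist view: sleeve edges at 188 and 450 give centre 319. The tray screws at (221,257) and (425,261) have mid 323, and the spigot at 265–388 has mid 326. So it is about aligned with the tray axis, slightly turned. I cast these points to numbers before lowering.

```bash
python3 - <<'E'
from h import *
w=pickle.load(open("d5.pkl","rb"));f=lambda *a:np.array(a,float)*(280/645,260/600)+[120,0]
C=lambda z,*a:castw(w,f(*a),z)[:,:2]
for n,z,a in(("screws",8,((221,257),(425,261))),("plate edges",8,((213,340),(432,340))),("spigot back",58,((265,37),(388,40))),("spigot front",58,((265,138),(388,138))),("rail tops inner",24,((252,340),(391,340))),("sleeve top, held",143.4+34,((188,412),(450,410)))):
    p=C(z,*a);print(n,p.round(1).tolist(),"mid",p.mean(0).round(1),"w",np.linalg.norm(p[0]-p[1]).round(1))
E
```

```text
screws [[468.9, 275.3], [559.3, 271.7]] mid [514.1 273.5] w 90.4
plate edges [[463.8, 238.2], [562.4, 236.1]] mid [513.1 237.2] w 98.6
spigot back [[493.9, 359.1], [539.6, 357.1]] mid [516.7 358.1] w 45.8
spigot front [[493.3, 318.8], [538.5, 318.0]] mid [515.9 318.4] w 45.2
rail tops inner [[483.1, 239.4], [542.1, 238.1]] mid [512.6 238.8] w 59.0
sleeve top, held [[484.3, 241.9], [538.0, 241.2]] mid [511.2 241.5] w 53.7
```

Request:
{"fn": "apply_moves", "kwargs": {
  "targets": [
    [[5, 0.7, 20, 0.2, -0.1, 0.6], [0, 0, 30, 0, 0, 0], [0, 0, 25, 0, 0, 0], [0, 0, 10, 0, 0, 0], [0, 0, 0, 0, 0, 0]]
  ]
}}

```text
time: 14.6
eef_pos: [514.8, 198.1, 58.9]
orientation: [[0.036, 0.999, 0.003], [0.999, -0.036, 0.0], [0.0, 0.003, -1.0]]
force: [0.4, 0.9, -1.5]
width: 55.9
```

```bash
python3 - <<'E'
from h import *
go(512.2,205,33,-1.9)
E
```

```text
t 14.6 tcp [514.8 198.1  58.9] jaw -2.1 w 55.9 F [ 0.4  0.9 -1.5] tilt [0.003 0.   ] j6 0.4 -> d [ 6.8 -2.9 25.9] rz -0.2
   upright rx,ry deg [ 0.18 -0.01]
```

Request:
{"fn": "apply_moves", "kwargs": {
  "targets": [
    [[4, -3, 3, 0.1, 0, 0], [2, 0, 5, 0, 0, 0], [0, 0, 5, 0, 0, 0], [0, 0, 0, 0, 0, 0]]
  ]
}}

```text
time: 15.0
eef_pos: [513.9, 204.0, 48.2]
orientation: [[0.037, 0.999, 0.005], [0.999, -0.037, 0.002], [0.002, 0.005, -1.0]]
force: [-0.8, -0.2, -1.8]
width: 55.9
```

```bash
python3 - <<'E'
from h import *
go(512.2,205,31,-1.9)
E
```

```text
t 15.0 tcp [513.9 204.   48.2] jaw -2.1 w 55.9 F [-0.8 -0.2 -1.8] tilt [0.005 0.002] j6 0.41 -> d [ 0.9 -1.8 17.2] rz -0.2
   upright rx,ry deg [ 0.3 -0.1]
```

Request:
{"fn": "apply_moves", "kwargs": {
  "targets": [
    [[0, -2, 4, 0.3, 0, 0], [0, -0.5, 5, 0, 0, 0], [0, 0, 4, 0, 0, 0], [0, 0, 3, 0, 0, 0], [0, 0, 1, 0, 0, 0]]
  ]
}}

```text
time: 15.5
eef_pos: [511.7, 204.6, 30.4]
orientation: [[0.036, 0.999, 0.001], [0.999, -0.036, 0.002], [0.002, 0.001, -1.0]]
force: [0.1, 0.2, -2.2]
width: 56.3
```

```bash
python3 - <<'E'
from h import *
go(512.2,205,31,-1.9)
E
```

```text
t 15.5 tcp [511.7 204.6  30.4] jaw -2.1 w 56.3 F [ 0.1  0.2 -2.2] tilt [0.001 0.002] j6 0.41 -> d [ 0.4  0.5 -0.6] rz -0.2
   upright rx,ry deg [ 0.04 -0.13]
```

Request:
{"fn": "apply_moves", "kwargs": {
  "targets": [
    [[0, 0.3, 1, 0, 0, 0], [0, 0, 1, 0, 0, 0]]
  ]
}}

```text
time: 15.7
eef_pos: [511.9, 204.7, 29.8]
orientation: [[0.036, 0.999, -0.0], [0.999, -0.036, 0.002], [0.002, -0.0, -1.0]]
force: [-4.5, -3.1, 18.5]
width: 56.1
```

Request:
{"fn": "apply_moves", "kwargs": {
  "targets": [
    [[0, 0, 0, 0, 0, 0], [0, 0, 0, 0, 0, 0], [0, 0, 0, 0, 0, 0], [0, 0, 0, 0, 0, 0], [0, 0, 0, 0, 0, 0]]
  ],
  "claw": 90
}}

```text
time: 16.2
eef_pos: [512.8, 205.0, 30.6]
orientation: [[0.036, 0.999, 0.002], [0.999, -0.036, 0.003], [0.003, 0.002, -1.0]]
force: [0.2, 0.1, -0.7]
width: 83.1
```

Request:
{"fn": "apply_moves", "kwargs": {
  "targets": [
    [[0, 0, -20, 0, 0, 0], [0, 0, -30, 0, 0, 0], [0, 0, -30, 0, 0, 0], [0, 0, -10, 0, 0, 0], [0, 0, 0, 0, 0, 0]]
  ]
}}

```text
time: 16.7
eef_pos: [511.6, 204.3, 121.7]
orientation: [[0.036, 0.999, -0.002], [0.999, -0.036, 0.001], [0.001, -0.002, -1.0]]
force: [0.6, 0.0, -0.9]
width: 82.4
```

```bash
python3 - <<'E'
from h import *
go(506.5,60,120,-1.9)
d={n:get_image(n) for n in("top","wrist")};w=d["wrist"];pickle.dump(d,open("d6.pkl","wb"))
for n,f in(("top",cast),("wrist",castw)):
  for c in blobs(d[n]["image"],(105,140,40),(125,255,255),200): print(n,rect(f(d[n],c[:,0],64)))
cv2.imwrite("pics/w7.png",cv2.resize(w["image"][0:260,120:400],(645,600)))
E
```

```text
t 16.7 tcp [511.6 204.3 121.7] jaw -2.1 w 82.4 F [ 0.6  0.  -0.9] tilt [-0.002  0.001] j6 0.41 -> d [-144.4    0.2    1.5] rz -0.2
   upright rx,ry deg [-0.09 -0.08]
top (array([ 347.3, -555.6]), -89.6, 193.9, 121.0)
top (array([511. , 158.3]), 88.9, 69.3, 55.7)
wrist (array([510.3, 190.5]), 89.0, 123.7, 56.9)
```

View pics/w7.png

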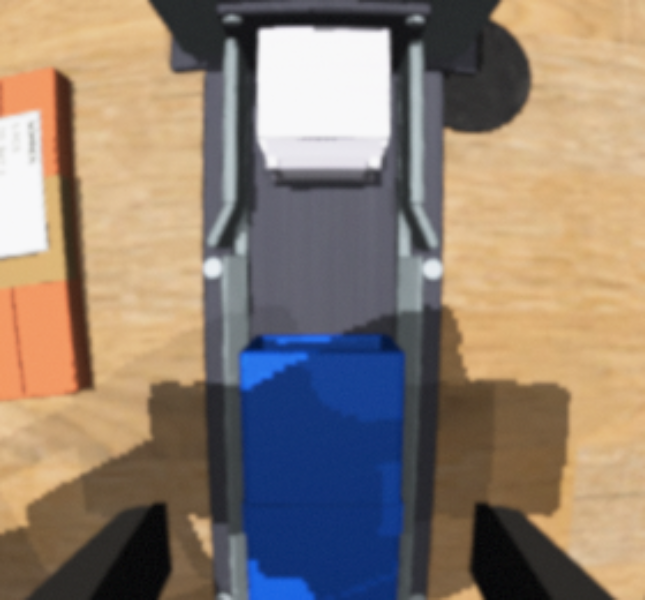

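The sleeve sits between the rails with its top at (242–403, 350), centre about (511,187), yaw 89°, clear of the port. The fingers are open and clear. Next I go behind it with the jaws at 40 mm, so that each finger meets a side-wall end, and push.

Request:
{"fn": "apply_moves", "kwargs": {
  "targets": [
    [[-40, 0, 0, 0, 0, 0], [-40, 0, 0, 0, 0, 0], [-40, 0, 0, 0, 0, 0], [-20, 0, 0, 0, 0, 0], [0, 0, 0, 0, 0, 0]]
  ],
  "claw": 43
}}

```text
time: 17.3
eef_pos: [501.5, 60.1, 112.5]
orientation: [[0.033, 0.999, -0.013], [0.999, -0.033, -0.001], [-0.001, -0.013, -1.0]]
force: [-1.2, 1.0, 0.0]
width: 44.9
```

Request:
{"fn": "apply_moves", "kwargs": {
  "targets": [
    [[0, 0, 20, 0, 0, 0], [0, 0, 30, 0, 0, 0], [0, 0, 20, 0, 0, 0], [0, 0, 0, 0, 0, 0]]
  ]
}}

```text
time: 17.7
eef_pos: [499.1, 61.4, 37.1]
orientation: [[0.035, 0.999, -0.017], [0.999, -0.035, -0.0], [-0.001, -0.017, -1.0]]
force: [-0.9, 0.0, 0.4]
width: 39.5
```

```bash
python3 - <<'E'
from h import *
go(508.3,108,33,-1.9)
E
```

```text
t 17.7 tcp [499.1  61.4  37.1] jaw -2.0 w 39.5 F [-0.9  0.   0.4] tilt [-0.017 -0.   ] j6 0.15 -> d [46.9  7.6  4. ] rz -0.1
   upright rx,ry deg [-0.95  0.06]
```

Request:
{"fn": "apply_moves", "kwargs": {
  "targets": [
    [[5, 7.5, 2, -0.9, 0, 0], [12, 0, 1, 0, 0, 0], [12, 0, 0, 0, 0, 0], [5, 0, 0, 0, 0, 0], [0, 0, 0, 0, 0, 0]]
  ]
}}

```text
time: 18.2
eef_pos: [509.7, 100.5, 35.3]
orientation: [[0.034, 0.999, 0.002], [0.999, -0.034, -0.0], [-0.0, 0.002, -1.0]]
force: [-0.1, -0.1, -0.5]
width: 39.6
```

```bash
python3 - <<'E'
from h import *
go(508.3,108,33,-1.9)
E
```

```text
t 18.2 tcp [509.7 100.5  35.3] jaw -1.9 w 39.6 F [-0.1 -0.1 -0.5] tilt [ 0.002 -0.   ] j6 0.23 -> d [ 7.4 -1.6  2.2] rz -0.0
   upright rx,ry deg [0.12 0.  ]
```

Request:
{"fn": "apply_moves", "kwargs": {
  "targets": [
    [[6, -1.5, 1, 0, 0, 0], [6, 0, 1, 0, 0, 0], [8, 0, 0.5, 0, 0, 0], [10, 0, 0.5, 0, 0, 0], [10, 0, 0.5, 0, 0, 0]]
  ]
}}

```text
time: 18.7
eef_pos: [509.8, 142.7, 32.6]
orientation: [[0.035, 0.999, 0.003], [0.999, -0.035, -0.0], [-0.0, 0.004, -1.0]]
force: [-0.4, -1.1, 1.0]
width: 39.8
```

```bash
python3 - <<'E'
from h import *
go(512.5,228,33,-1.9)
E
```

```text
t 18.7 tcp [509.8 142.7  32.6] jaw -2.0 w 39.8 F [-0.4 -1.1  1. ] tilt [ 0.003 -0.   ] j6 0.31 -> d [85.3 -0.3 -0.4] rz -0.1
   upright rx,ry deg [0.2  0.01]
```

Request:
{"fn": "apply_moves", "kwargs": {
  "targets": [
    [[7, 0, 0.3, 0.2, 0, 0], [7, 0, 0.3, 0, 0, 0], [7, 0, 0.3, 0, 0, 0], [7, 0, 0.3, 0, 0, 0], [7, 0, 0.3, 0, 0, 0]]
  ]
}}

```text
time: 19.2
eef_pos: [511.1, 181.4, 30.8]
orientation: [[0.034, 0.999, -0.001], [0.999, -0.034, -0.0], [-0.001, -0.001, -1.0]]
force: [-1.0, -1.6, 1.0]
width: 39.6
```

Request:
{"fn": "apply_moves", "kwargs": {
  "targets": [
    [[6, 0, 0.3, 0, 0, 0], [6, 0, 0.3, 0, 0, 0], [6, 0, 0.3, 0, 0, 0]]
  ]
}}

```text
time: 19.5
eef_pos: [511.6, 201.0, 29.8]
orientation: [[0.034, 0.999, -0.001], [0.999, -0.034, -0.001], [-0.001, -0.001, -1.0]]
force: [0.3, -2.4, 1.1]
width: 39.5
```

```bash
python3 - <<'E'
from h import *
go(512.5,228,33,-1.9)
E
```

```text
t 19.5 tcp [511.6 201.   29.8] jaw -1.9 w 39.5 F [ 0.3 -2.4  1.1] tilt [-0.001 -0.001] j6 0.41 -> d [27.  -0.  -3.2] rz -0.0
   upright rx,ry deg [-0.04  0.03]
```

Sliding onto the spigot with 1–2 N. I'll continue to the collar.

Request:
{"fn": "apply_moves", "kwargs": {
  "targets": [
    [[6, 0, 0, 0, 0, 0], [6, 0, 0, 0, 0, 0], [4, 0, 0, 0, 0, 0], [3, 0, 0, 0, 0, 0]]
  ]
}}

```text
time: 19.9
eef_pos: [512.3, 222.0, 29.7]
orientation: [[0.034, 0.999, -0.001], [0.999, -0.034, -0.001], [-0.001, -0.001, -1.0]]
force: [-0.4, -1.9, 1.2]
width: 39.5
```

Request:
{"fn": "apply_moves", "kwargs": {
  "targets": [
    [[3, 0, 0, 0, 0, 0], [3, 0, 0, 0, 0, 0]]
  ]
}}

```text
time: 20.1
eef_pos: [512.4, 228.5, 29.7]
orientation: [[0.034, 0.999, -0.001], [0.999, -0.034, -0.001], [-0.001, -0.001, -1.0]]
force: [0.6, -1.2, 0.4]
width: 39.8
```

Request:
{"fn": "apply_moves", "kwargs": {
  "targets": [
    [[2, 0, 0, 0, 0, 0], [2, 0, 0, 0, 0, 0]]
  ]
}}

```text
time: 20.3
eef_pos: [511.8, 230.3, 29.6]
orientation: [[0.032, 0.999, -0.003], [0.999, -0.032, -0.005], [-0.005, -0.003, -1.0]]
force: [0.6, -20.9, 10.2]
width: 39.5
```

Request:
{"fn": "apply_moves", "kwargs": {
  "targets": [
    [[2, 0, 0, 0, 0, 0]]
  ]
}}

```text
time: 20.4
eef_pos: [511.6, 230.1, 29.7]
orientation: [[0.032, 0.999, -0.004], [0.999, -0.032, -0.008], [-0.008, -0.004, -1.0]]
force: [1.4, -16.5, 6.6]
width: 39.5
```

It stopped hard (about 20 N) at y=230, as predicted for home. I'll back off, rise and check.

Request:
{"fn": "apply_moves", "kwargs": {
  "targets": [
    [[-10, 0, 0, 0, 0, 0], [-20, 0, 0, 0, 0, 0], [-10, 0, -10, 0, 0, 0], [0, 0, -30, 0, 0, 0], [0, 0, -40, 0, 0, 0]]
  ]
}}

```text
time: 20.9
eef_pos: [507.1, 187.2, 108.3]
orientation: [[0.033, 0.999, -0.013], [0.999, -0.033, -0.011], [-0.011, -0.013, -1.0]]
force: [1.0, 0.9, -1.1]
width: 39.4
```

Request:
{"fn": "apply_moves", "kwargs": {
  "targets": [
    [[0, 0, -30, 0, 0, 0], [20, 0, -20, 0, 0, 0], [20, 0, 0, 0, 0, 0], [0, 0, 0, 0, 0, 0]]
  ]
}}

```text
time: 21.3
eef_pos: [512.4, 229.3, 169.1]
orientation: [[0.037, 0.999, -0.002], [0.999, -0.037, -0.004], [-0.004, -0.002, -1.0]]
force: [-0.1, -0.8, -0.0]
width: 39.5
```

```bash
python3 - <<'E'
from h import *
go(0,0,0,0)
d={n:get_image(n) for n in("top","wrist","side")};w=d["wrist"];pickle.dump(d,open("d7.pkl","wb"))
for c in blobs(w["image"],(105,140,40),(125,255,255),200): print(rect(castw(w,c[:,0],64)))
cv2.imwrite("pics/w8.png",np.hstack([cv2.resize(w["image"][0:260,120:400],(431,400)),cv2.resize(d["side"]["image"][100:250,140:270],(347,400),interpolation=3)]))
E
```

```text
t 21.3 tcp [512.4 229.3 169.1] jaw -2.1 w 39.5 F [-0.1 -0.8 -0. ] tilt [-0.002 -0.004] j6 0.46 -> d [-247.2 -503.2  171.4] rz -2.1
   upright rx,ry deg [-0.13  0.26]
(array([513.6, 300. ]), 87.9, 120.0, 57.8)
```

View pics/w8.png

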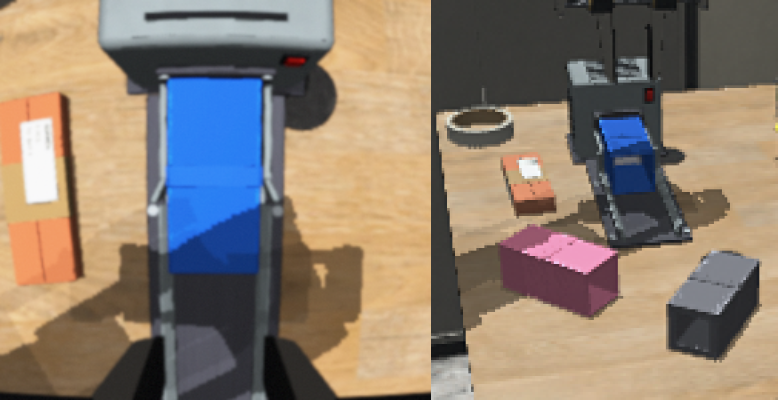

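The sleeve sits on the port with its front end right at the collar, (165–262, 80) in the wrist view. Its centre is (513.6, 300), yaw 87.9°, length 120, and the expected home was (515, 300). The box is flat on the bench, so I hand in.

```bash
python3 -c "
from rig import r
print(r.close_job())"
```

```text
the job is handed in; nothing more can be done
None
```

The blue sleeve is home on the port, and I handed the job in at about 21 s of the 72 s allowed. The hand-in reports no verdict.

- **Orange box:** I lifted it off the tray and laid it flat on the bench at about (384, 298) mm. Top and wrist views agreed on that place, and the gripper was clear of it.
- **Blue sleeve:** I gripped it on the half away from the spool and laid it between the rails at about (511, 187) mm. After letting go, I pushed it along the tray with the fingers on its side walls.
- **Fit:** The push took 1–2 N, then stopped hard at about 20 N, at the position predicted for fully home. In the last wrist picture the centre is (513.6, 300) mm, yaw 87.9°, against an expected (515, 300) mm and 87.9–88.1°. No gap to the collar was visible.
- **Disagreements:** Before the grasp, the top and wrist views differed by about 5 mm sideways on the sleeve's position. I moved to near the wrist value, and the jaws closed on the expected 56 mm.
- **Not measured:** I did not check the spool, white jar, brown carton and grey sleeve for movement at the end. No unexpected contact force showed in the readings.

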